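# Set the desk timer

### The job

Set the desk timer: twist its dial clockwise past the top mark until you feel it come up against the end stop, without forcing the stop, then turn it back until the pointer points at the dark steel reminder clip on the rim, and let go. Leave the other things on the desk where they are.

Things in the scene. Friction and masses are not known exactly. Their poses are not given: they have to be found in the camera images.
- timer: white round mechanical 30-minute timer: case 112 mm across, 34 mm high, stuck fast to the desk. Origin: centre of its underside, on the dial's vertical axis; z up. Black ticks on top, one a minute (0.1 rad), longer every 5; the two longest are the zero mark, 1.5 rad counter-clockwise (seen from above) of its +x axis, and the top mark, 1.5 rad clockwise. Minutes grow clockwise.
- zero_mark (a point): point over the zero mark, 36 mm from the dial's axis, 38 mm above the desk
- top_mark (a point): point over the top mark (30 minutes), 36 mm from the dial's axis, 38 mm above the desk. The end stop lies 0.15 to 0.85 rad clockwise beyond it, different on every timer, and can only be felt.
- clip_tip (a point): the minute that the dark steel reminder clip shows (between 15 and 23): a point 36 mm from the dial's axis, 38 mm above the desk. The clip, fixed to the case, is an 8 mm wide saddle over its rim with a narrow finger pointing inward to 41 mm from the axis; its top is 36 mm above the desk.
- pointer_tip (a point): tip of the dial's pointer, 36 mm from the dial's axis, 38 mm above the desk: the dial's angle is the direction from dial_axis to it. It starts between 5 and 23 minutes. The pointer is a low nose, 6 mm wide with a black line, at one end of the grip bar, 33 mm out from the axis and up to 45 mm above the desk.
- dial_axis (a point): on the dial's axis, at the top of its grip bar, 72 mm above the desk. Grey disc, 68 mm across, top 40 mm above the desk; across its middle an upright bar, 44 mm long along the pointer, 14 mm thick, from 40 to 72 mm above the desk. Friction 0.05 N m both ways; stays put. At the end stop it climbs steeply, 0.6 N m per 0.1 rad: 0.15 is home, at 0.5 the stop gives way, spoilt.
- dial_dog (a point): catch on the dial's spindle, hidden under the dial, 3 mm from its axis, 25 mm above the desk; it meets stop_dog at the end stop. Too near the axis for its reading to tell the angle.
- stop_dog (a point): stop of the movement, hidden inside the case, 3 mm from the dial's axis, 25 mm above the desk; still unless the stop is forced. Too near the axis for its reading to tell the angle; feel for the stop.
- eraser: blue and white eraser, 20x44x12 mm, loose bystander; origin: centre of its underside
- binder_clip_1: black binder clip, 19x32x33 mm, loose bystander; origin: centre of its underside
- sticky_notes: pale sticky note block, 76x77x11 mm, loose bystander; origin: centre of its underside
- correction_tape: white correction tape mouse, 33x81x15 mm, loose bystander; origin: centre of its underside
- usb_stick: black memory stick, 18x48x8 mm, loose bystander; origin: centre of its underside
- stapler: black stapler, 36x134x43 mm, loose bystander; origin: centre of its underside
Things that resemble listed ones, but are neither listed nor needed, are in the scene too. Leave any red look-alike of the timer alone.

How it is judged:
By the outcome, as a careful person would: the job done as asked, in the order asked, and still so for the second after the job is handed in, with the robot touching nothing.
It also fails if it takes over 72 s, if anything falls off the work surface, if the arm or the gripper's body presses on something with over 40 N, if the wrist force passes 120 N, or if a joint passes its speed limit or range.

### The arm

A 6-joint arm with a two-finger parallel gripper is mounted at the origin on a cart in front of the work surface, level with it; the furniture and walls round the work are solid. World frame = base frame: x ahead of the robot, y to its left, z up, the work surface at z = 0. Lengths are in m, angles in rad, forces in N, time in s.
With the tool pointing down it reaches from about 0.325 to 1 m from the base axis. Payload 5.1 kg.
Tool frame: the origin (TCP) lies between the finger pads; the fingertips stand 25 mm ahead of it and the grasp point (between the pads) lies 6 mm ahead of it; z points along the fingers, y is the line along which they close (so a half turn about z gives the same grasp; the last joint's range is limited). The gripper opens to 85 mm and grips with 20 to 120 N. Pads are 22 mm wide; open, the fingers measure 114 mm over their backs; the gripper's body (76 mm by 85 mm) begins 54 mm behind the grasp point. The pads swing forward as they close: fully open they stand 13 mm farther back than shut.
Start: joints at [-1.307, 0.124, 1.65, -0, 1.367, -0.083], TCP at [0.221, -0.611, 0.256] pointing down, gripper open.
Joint ranges: [-2.61, 2.61], [-1.02, 2.33], [0.03, 2.71], [-1.35, 4.49], [0.32, 2.68], [-2.91, 2.91]. Speed limits (rad/s): [2.57, 2.57, 3.14, 3.14, 3.14, 3.14].

### API

Orientations are given as a rotation vector (axis times angle).
In Python, from cell import arm, cams, job, finder gives the robot as it stands.
- The arm moves only by the tool apply_moves, never from a script. Its argument "rows" is a list that holds one entry, the list of rows, each a list of 7 numbers: the finger opening in mm, from 0 to 85.4, then the shift along the tool's x, y, z in mm, then the turn, a rotation vector about the tool's x, y, z in degrees. A call has 1 to 12 rows; each row shifts and turns the commanded pose from where the row before left it, along the tool's axes as they then stand; what a row does not reach is not made up. A row lasts 1/10 s, in which the tool goes at most 50 mm and 8.59 degrees, less where a joint would pass 70% of its speed; a pose out of reach is approached as far as the arm can. A call is refused whole if a number of a shift passes 50 or a number of a turn 8.59, either way. A call with a gripper value outside its range is refused whole. The fingers move at their own pace and stop on an object; "squeeze" is the grip in N (left out, the last holds). Time passes only in rows, so rows that do not move let the fingers close. It gives the time, the measured TCP pose, the force, the opening and the grip force at its end, in the units of the state.
- arm.get_state(): the state, without advancing time (a new reading comes with each control period).
- cams.capture(name): name is "scene" or "top" or "wrist"; returns the picture (420x560x3 uint8, blue, green, red); there is no depth.
- cams.get_calibration(name): a dict with "intrinsics" (3x3 intrinsics, pixels), "T" (4x4, takes a point from camera to world coordinates); the wrist camera has in their place "mount" (4x4, takes a point from camera to tool coordinates, whose origin is the TCP and whose axes are the flange's). Camera axes: x right, y down, z forward; pixel columns grow to the right and rows downward; lengths in m; the calibration is good to about 2 mm. A picture is of the moment at which its call begins: read the wrist's pose just before it. get_calibration takes no time and is no camera call.
- job.sign_off(): hands the job in; it is judged then, once.
Trained networks look in the newest picture that a camera, given by its name, has taken for a name from the list of things; names that differ only in an ending like _2 or _b are one class to them, and where a whole thing is asked for, a point or a joint stands for the part that bears it (a point fixed in the world has none). Each returns a list of dicts, best first, with "score" (0 to 1); they miss things now and then, are a little off and sometimes report something else, mostly with a low value. They report only what shows in the picture. A call takes as long as a camera call. They do not tell look-alikes from the thing itself.
- finder.boxes_of(camera, target): "centre" ([x, y, z] in m, in world coordinates, good to about 4 mm: the middle of the surface that is visible of it).
- finder.place_of(camera, target): "centre" ([x, y, z] in m, in world coordinates, good to about 4 mm: a listed point, or the origin of a listed thing).
The state is a dict: "time_s": time; "joints": joint angles; "joint_vel": joint speeds; "effort": joint torques, N m; "tool_pos": TCP position; "eef_rot": TCP orientation; "wrist_force": force on the tool from outside, world axes, zero at the start; "torque": the same for the moment, N m; "finger_gap": opening from 0.0 (shut) to 1.0 (fully open); "grasp_force": force on a finger pad.
Only numpy, scipy, OpenCV 4.12 (cv2) and the standard library are available. Lean on these libraries where they do the work, as an engineer would, in place of code of your own. Each camera call takes 0.05 s, during which the arm holds its last target. There are 200 camera calls.

## Working session

There is one attempt and no reset: what is moved stays moved. The work goes in short steps, Python scripts to look and compute and a tool call to move; the robot and the scene stay as the last step left them, time stands still between calls to the robot, and variables do not carry over. Pictures are saved under pics/ and viewed, at most 10 in all, crops included, and the job is handed in when it is done.

Besides the shell and the picture viewer there is one more tool, called after "Request:" as name([rows], argument=value, ...), one row to a line, values as JSON. apply_moves: Moves the arm, as the interface text tells. Its arguments: {"type":"object","properties":{"rows":{"type":"array"},"squeeze":{"type":"number"}},"required":["rows"]}

```bash
mkdir -p pics; ls; python3 - <<'E'
from cell import arm,cams,job,finder
import cv2
for c in ("top","scene"):
    cv2.imwrite(f"pics/{c}0.png",cams.capture(c))
    for t in ("timer","dial_axis","pointer_tip","clip_tip","zero_mark","top_mark"):
        print(c,t,[(round(d["score"],2),[round(float(v),4) for v in d["centre"]]) for d in finder.place_of(c,t)][:4])
s=arm.get_state();print(s)
E
```

```text
pics
top timer [(0.91, [0.5604, -0.0504, -0.0009]), (0.86, [0.4719, 0.2449, -0.0026]), (0.59, [0.4417, 0.081, -0.005])]
top dial_axis [(0.93, [0.4419, 0.081, 0.074]), (0.78, [0.5617, -0.0536, 0.068]), (0.75, [0.4778, 0.2422, 0.0682])]
top pointer_tip [(0.8, [0.4461, 0.1136, 0.042]), (0.73, [0.4706, 0.2797, 0.0343]), (0.7, [0.5955, -0.0537, 0.043])]
top clip_tip [(0.6, [0.5867, -0.1777, 0.0004])]
top zero_mark [(0.95, [0.5663, -0.0218, 0.039]), (0.84, [0.4496, 0.1167, 0.0378]), (0.7, [0.4677, 0.2779, 0.0373]), (0.5, [0.5572, -0.0903, 0.0398])]
top top_mark [(0.91, [0.5581, -0.0911, 0.0381]), (0.74, [0.442, 0.0468, 0.0421]), (0.71, [0.4805, 0.2067, 0.0404])]
scene timer [(0.95, [0.5612, -0.0551, 0.0]), (0.86, [0.4762, 0.2427, -0.0018]), (0.84, [0.4422, 0.0845, -0.0024])]
scene dial_axis [(0.9, [0.5586, -0.052, 0.0762]), (0.9, [0.4421, 0.0813, 0.0749]), (0.87, [0.4749, 0.2442, 0.075]), (0.4, [0.583, -0.18, 0.0014])]
scene pointer_tip [(0.76, [0.4448, 0.1157, 0.0385]), (0.76, [0.4721, 0.2833, 0.0381]), (0.62, [0.6005, -0.0618, 0.0392])]
scene clip_tip [(0.43, [0.4407, -0.2946, -0.0015]),
[... 287 characters left out ...]
 -0.092, 0.0383])]
{'time_s': 0.7, 'joints': array([-1.30660298e+00,  1.23769843e-01,  1.65030558e+00, -1.03821326e-05,
        1.36751565e+00, -8.26165962e-02]), 'joint_vel': array([-0.00033811, -0.00095739,  0.00023286,  0.00053391,  0.00021086,
       -0.00066377]), 'effort': array([-1.51633444e-04, -4.23444521e+01, -3.65658367e+01, -5.08925757e-05,
        4.34450576e-04,  8.03458505e-06]), 'tool_pos': array([ 0.22088975, -0.61129618,  0.25633845]), 'eef_rot': array([ 3.09447514e+00,  5.42044563e-01, -1.56816556e-05]), 'wrist_force': array([ 0.32957625, -0.40517842, -0.3662163 ]), 'torque': array([0.00234153, 0.07026303, 0.00119947]), 'grasp_force': 0.0, 'finger_gap': 0.9990588694434853}
```

View pics/top0.png

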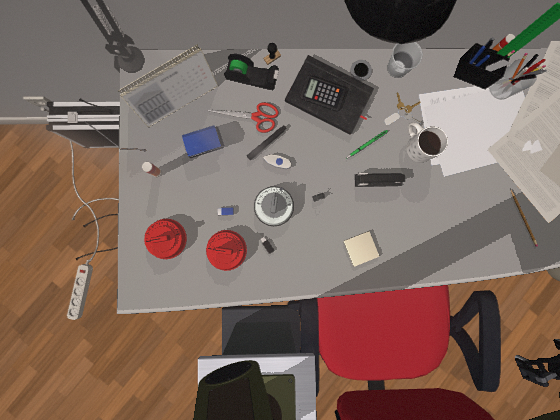

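View pics/scene0.png

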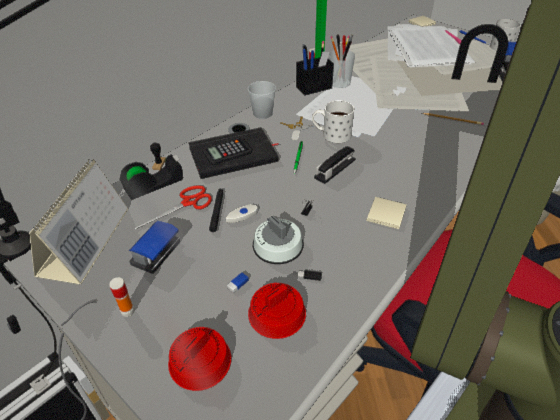

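Candidates for the timer in the top picture are the white one at (273,206) and two red look-alikes at (165,239) and (226,251). By the description it is the white one, near (0.561,-0.053). I'll check it in a close crop.

```bash
python3 - <<'E'
from cell import arm,cams
import cv2,numpy as np
im=cv2.imread("pics/top0.png")
cv2.imwrite("pics/crop.png",cv2.resize(im[176:236,243:323],None,fx=8,fy=8,interpolation=cv2.INTER_CUBIC))
c=cams.get_calibration("wrist");print(np.round(c["mount"],3),c["intrinsics"])
from scipy.spatial.transform import Rotation as R
s=arm.get_state();M=R.from_rotvec(s["eef_rot"]).as_matrix();print(np.round(M,3))
d=np.array([.561,-.053,.25])-s["tool_pos"];print(M.T@d*1000)
E
```

```text
[[ 0.    -0.949 -0.315  0.081]
 [ 1.    -0.     0.    -0.   ]
 [-0.    -0.315  0.949 -0.117]
 [ 0.     0.     0.     1.   ]] [[301.80463777   0.         279.10193701]
 [  0.         301.80463777 209.14907195]
 [  0.           0.           1.        ]]
[[ 0.94  0.34 -0.  ]
 [ 0.34 -0.94 -0.  ]
 [-0.    0.   -1.  ]]
[ 509.62615987 -409.45189086    6.33291331]
```

View pics/crop.png

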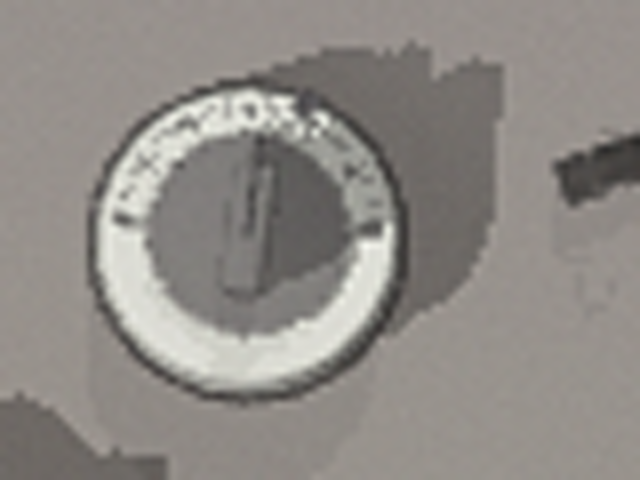

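The crop shows the white timer, with its black pointer line up at (258,140) and the dark clip on the rim at about (308,103). Next I move above it.

Request:
apply_moves([
  [[85, 46, -37, 0.5, 0, 0, 0], [85, 46, -37, 0.5, 0, 0, 0], [85, 46, -37, 0.5, 0, 0, 0], [85, 46, -37, 0.5, 0, 0, 0], [85, 46, -37, 0.5, 0, 0, 0], [85, 46, -37, 0.5, 0, 0, 0], [85, 46, -37, 0.5, 0, 0, 0], [85, 46, -37, 0.5, 0, 0, 0], [85, 46, -37, 0.5, 0, 0, 0], [85, 46, -37, 0.5, 0, 0, 0], [85, 46, -37, 0.5, 0, 0, 0]],
])

```text
time_s: 1.8
tool_pos: [0.5075, -0.1395, 0.2521]
eef_rot: [3.094, 0.542, 0.002]
wrist_force: [0.4, -1.3, -0.2]
finger_gap: 0.996
grasp_force: 0.0
```

Request:
apply_moves([
  [[85, 0, 0, 0, 0, 0, -8.5], [85, 0, 0, 0, 0, 0, -8.5], [85, 0, 0, 0, 0, 0, -8.5], [85, 0, 0, 0, 0, 0, -8.5], [85, 0, 0, 0, 0, 0, -8.5], [85, 0, 0, 0, 0, 0, -8.5], [85, 0, 0, 0, 0, 0, -8.5], [85, 0, 0, 0, 0, 0, -8.5], [85, 0, 0, 0, 0, 0, -8.5]],
])

```text
time_s: 2.7
tool_pos: [0.5068, -0.1415, 0.2518]
eef_rot: [2.087, 2.348, 0.0]
wrist_force: [-0.1, 0.0, 0.2]
finger_gap: 0.999
grasp_force: 0.0
```

Request:
apply_moves([
  [[85, 0, 0, 0, 0, 0, -8.5], [85, 0, 0, 0, 0, 0, -8.5], [85, 0, 0, 0, 0, 0, -8.5], [85, 0, 0, 0, 0, 0, -8.5], [85, 0, 0, 0, 0, 0, -8.5], [85, 0, 0, 0, 0, 0, -8.5], [85, 0, 0, 0, 0, 0, -8.5], [85, 0, 0, 0, 0, 0, -8.5], [85, 0, 0, 0, 0, 0, -8.5]],
])

```text
time_s: 3.6
tool_pos: [0.5068, -0.1415, 0.2518]
eef_rot: [0.186, 3.136, -0.0]
wrist_force: [-0.4, 0.4, -0.0]
finger_gap: 0.993
grasp_force: 0.0
```

Request:
apply_moves([
  [[85, -22, 47, 20, 0, 0, 0], [85, -21, 47, 20, 0, 0, 0], [85, 0, 0, 0, 0, 0, 0], [85, 0, 0, 0, 0, 0, 0]],
])

```text
time_s: 4.0
tool_pos: [0.5557, -0.0613, 0.2149]
eef_rot: [-0.192, -3.134, 0.0]
wrist_force: [0.4, -0.4, -0.3]
finger_gap: 0.998
grasp_force: 0.0
```

```bash
cat > h.py <<'E'
from cell import arm,cams,job,finder
import cv2,numpy as np
from scipy.spatial.transform import Rotation as R
def cam():
    s=arm.get_state();T=np.eye(4);T[:3,:3]=R.from_rotvec(s["eef_rot"]).as_matrix();T[:3,3]=s["tool_pos"]
    c=cams.get_calibration("wrist");return T@c["mount"],c["intrinsics"]
def world(uv,z,T,K):
    d=T[:3,:3]@np.linalg.inv(K)@[uv[0],uv[1],1];return T[:3,3]+d*(z-T[2,3])/d[2]
def pix(p,T,K):
    q=K@(np.linalg.inv(T)@np.r_[p,1])[:3];return q[:2]/q[2]
E
python3 - <<'E'
from h import *
T,K=cam();im=cams.capture("wrist");cv2.imwrite("pics/w1.png",im)
np.savez("w1.npz",T=T,K=K)
for t in ("timer","dial_axis","pointer_tip","clip_tip","zero_mark","top_mark"):
    print(t,[(round(d["score"],2),[round(float(v),4) for v in d["centre"]],pix(d["centre"],T,K).round()) for d in finder.place_of("wrist",t)][:2])
s=arm.get_state();print(s["joints"],s["tool_pos"])
E
```

```text
timer [(0.88, [0.4406, 0.0791, 0.0003], array([406.,  56.])), (0.65, [0.5595, -0.0544, 0.0022], array([286., 188.]))]
dial_axis [(0.8, [0.5595, -0.0525, 0.069], array([289., 206.])), (0.71, [0.4418, 0.0802, 0.0719], array([444.,  42.]))]
pointer_tip [(0.91, [0.5953, -0.0599, 0.0369], array([285., 230.])), (0.87, [0.449, 0.1124, 0.0372], array([460.,  55.]))]
clip_tip [(0.4, [0.589, -0.0695, 0.0375], array([275., 226.]))]
zero_mark [(0.72, [0.5615, -0.0188, 0.0406], array([322., 196.])), (0.58, [0.4458, 0.1114, 0.0386], array([460.,  50.]))]
top_mark [(0.92, [0.4425, 0.0463, 0.0365], array([384.,  57.])), (0.77, [0.56, -0.0905, 0.0412], array([251., 203.]))]
[-2.08739060e-01 -4.80572258e-02  1.89560400e+00 -7.74953919e-05
  1.29288911e+00 -1.65372761e+00] [ 0.55576086 -0.06295358  0.2162732 ]
```

View pics/w1.png

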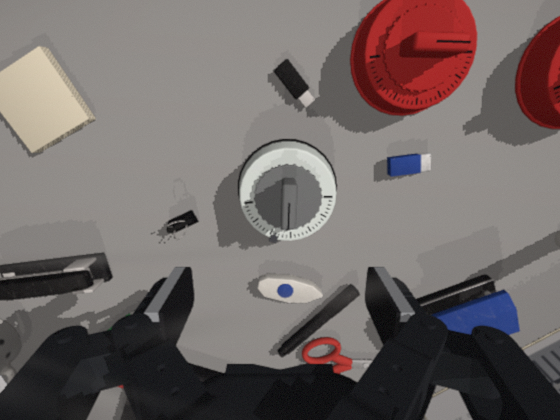

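The wrist view shows the white timer at (287,190), the pointer line near (290,220) and the clip at (273,236). I'll zoom in with a model overlay to refine the axis, yaw and clip angle.

```bash
python3 - <<'E'
from h import *
z=np.load("w1.npz");T,K=z["T"],z["K"];im=cv2.imread("pics/w1.png")
f=5;x0,y0=230,133
c=cv2.resize(im[y0:y0+118,x0:x0+118],None,fx=f,fy=f,interpolation=cv2.INTER_CUBIC)
b=c.copy()
ax=np.array([.5603,-.0540]);
# white top of the case at 34 mm: ellipse of rectified plane
g=np.array([[u,v] for v in range(y0,y0+118) for u in range(x0,x0+118) if im[v,u].min()>190])
P=np.array([world(p,.034,T,K)[:2] for p in g]);hull=cv2.convexHull((P*1e4).astype(np.float32))[:,0]/1e4
from scipy.optimize import least_squares
r=least_squares(lambda q:np.hypot(*(hull-q[:2]).T)-q[2],[*ax,.056],loss="soft_l1",f_scale=.001);print(r.x,r.cost)
q=r.x[:2]
for k in range(0,360,3):
    a=np.radians(k)
    for rad,zz,col in((.056,.034,(0,0,255)),(.034,.040,(0,255,0))):
        u=(pix(np.r_[q+rad*np.array([np.cos(a),np.sin(a)]),zz],T,K)-[x0,y0]+.5)*f
        cv2.circle(b,tuple(int(t) for t in u),1,col,-1)
# polar unwrapped at 36mm plane: columns = angle -110..110 deg, rows radius 30..60mm
A=np.radians(np.linspace(110,-110,760));Rr=np.linspace(.062,.026,280)
m=np.array([[pix([q[0]+rr*np.cos(a),q[1]+rr*np.sin(a),.035],T,K) for a in A] for rr in Rr]).astype(np.float32)
pol=cv2.remap(im,m,None,cv2.INTER_CUBIC)
for d in range(-100,101,20):
    u=int((110-d)/220*760);cv2.line(pol,(u,0),(u,12),(0,0,255),1);cv2.putText(pol,str(d),(u+2,12),0,.4,(0,0,255))
cv2.imwrite("pics/pol.png",pol);cv2.imwrite("pics/ov.png",b)
E
```

```text
[ 0.55925636 -0.05276311  0.04827497] 8.969359743779416e-07
```

View pics/ov.png

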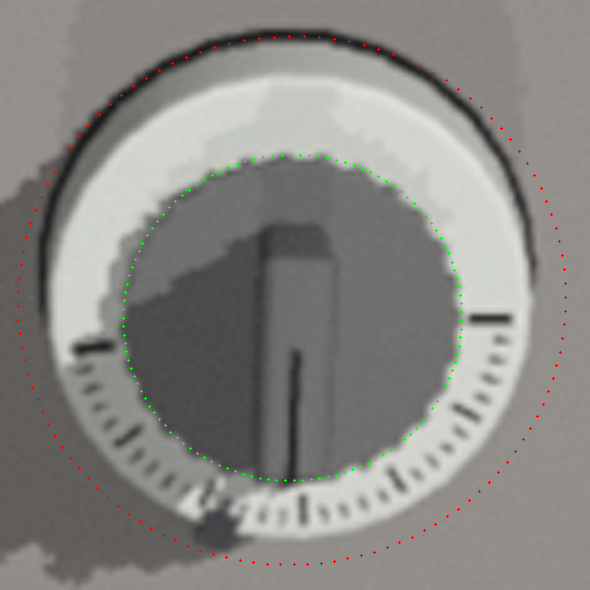

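View pics/pol.png

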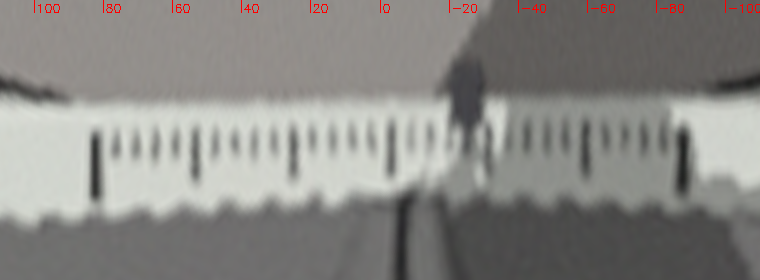

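White ring fit puts the axis at (0.559,-0.053). In the polar view the zero mark is at column 97, the top mark at 683 and the clip at 467, so the clip shows about 18.9 min. The pointer is at about 15.7 min, or -7° in world, and the tool is already aligned with it. Now I descend and grip.

Request:
apply_moves([
  [[40, -2.2, 10.5, 20, 0, 0, 0], [40, 0, 0, 30, 0, 0, 0], [40, 0, 0, 30, 0, 0, 0], [40, 0, 0, 20, 0, 0, 0], [40, 0, 0, 15, 0, 0, 0], [40, 0, 0, 15, 0, 0, 0], [40, 0, 0, 15, 0, 0, 0], [40, 0, 0, 0, 0, 0, 0], [40, 0, 0, 0, 0, 0, 0]],
], squeeze=25)

```text
time_s: 5.25
tool_pos: [0.5595, -0.0521, 0.0707]
eef_rot: [0.195, 3.135, -0.0]
wrist_force: [0.2, -0.3, -0.5]
finger_gap: 0.465
grasp_force: 0.0
```

```bash
cat >> h.py <<'E'
def st():
    s=arm.get_state();r=s["eef_rot"]
    print("t",s["time_s"],"pos",s["tool_pos"].round(4),"yaw",round(np.degrees(2*np.arctan2(r[1],r[0]))%360,2),"F",s["wrist_force"].round(2),"M",s["torque"].round(3),"gap",round(s["finger_gap"]*85.4,1),"g",s["grasp_force"],"q6",s["joints"][5].round(3))
E
python3 -c "
from h import *
st()"
```

```text
t 5.25 pos [ 0.5595 -0.0521  0.0707] yaw 172.87 F [ 0.19 -0.26 -0.49] M [ 0.003 -0.044 -0.006] gap 39.7 g 0.0 q6 -1.635
```

Request:
apply_moves([
  [[25, 0, 0, 0, 0, 0, 0], [18, 0, 0, 0, 0, 0, 0], [10, 0, 0, 0, 0, 0, 0], [5, 0, 0, 0, 0, 0, 0], [5, 0, 0, 0, 0, 0, 0], [5, 0, 0, 0, 0, 0, 0]],
], squeeze=25)

```text
time_s: 5.85
tool_pos: [0.5601, -0.0528, 0.0718]
eef_rot: [0.195, 3.134, -0.003]
wrist_force: [-1.6, -5.3, 5.2]
finger_gap: 0.158
grasp_force: 27.8
```

```bash
python3 -c "
from h import *
st()"
```

```text
t 5.85 pos [ 0.5601 -0.0528  0.0718] yaw 172.88 F [-1.64 -5.29  5.21] M [-0.91   0.279 -0.01 ] gap 13.5 g 27.810993790626526 q6 -1.635
```

Request:
apply_moves([
  [[5, 0, -0.8, -1, 0, 0, 0], [5, 0, 0, 0, 0, 0, 4], [5, 0, 0, 0, 0, 0, 8], [5, 0, 0, 0, 0, 0, 8], [5, 0, 0, 0, 0, 0, 8], [5, 0, 0, 0, 0, 0, 8], [5, 0, 0, 0, 0, 0, 4], [5, 0, 0, 0, 0, 0, 0], [5, 0, 0, 0, 0, 0, 0]],
])

```text
time_s: 6.75
tool_pos: [0.5601, -0.0526, 0.0719]
eef_rot: [1.253, 2.878, 0.002]
wrist_force: [4.4, -1.4, 0.2]
finger_gap: 0.156
grasp_force: 26.9
```

```bash
python3 -c "
from h import *
st()"
```

```text
t 6.75 pos [ 0.5601 -0.0526  0.0719] yaw 132.94 F [ 4.42 -1.42  0.15] M [-0.167 -0.856 -0.024] gap 13.3 g 26.89288169145584 q6 -0.939
```

Request:
apply_moves([
  [[5, -0.5, 0.3, 0, 0, 0, 0], [5, 0, 0, 0, 0, 0, 5], [5, 0, 0, 0, 0, 0, 8], [5, 0, 0, 0, 0, 0, 8], [5, 0, 0, 0, 0, 0, 8], [5, 0, 0, 0, 0, 0, 6], [5, 0, 0, 0, 0, 0, 3], [5, 0, 0, 0, 0, 0, 1], [5, 0, 0, 0, 0, 0, 1]],
])

```text
time_s: 7.65
tool_pos: [0.5607, -0.0525, 0.0719]
eef_rot: [2.164, 2.276, 0.004]
wrist_force: [4.6, -0.4, 0.4]
finger_gap: 0.157
grasp_force: 26.8
```

```bash
python3 -c "
from h import *
st()"
```

```text
t 7.65 pos [ 0.5607 -0.0525  0.0719] yaw 92.88 F [ 4.64 -0.42  0.4 ] M [ 0.022 -0.956  0.077] gap 13.4 g 26.814554929733276 q6 -0.24
```

Request:
apply_moves([
  [[5, 0, 0, 0, 0, 0, 1.2], [5, 0, 0, 0, 0, 0, 1.2], [5, 0, 0, 0, 0, 0, 1.2], [5, 0, 0, 0, 0, 0, 1.2]],
])

```text
time_s: 8.05
tool_pos: [0.5607, -0.0525, 0.0719]
eef_rot: [2.258, 2.183, 0.004]
wrist_force: [4.7, 0.7, -0.4]
finger_gap: 0.155
grasp_force: 26.8
```

```bash
python3 -c "
from h import *
st()"
```

```text
t 8.05 pos [ 0.5607 -0.0525  0.0719] yaw 88.07 F [ 4.73  0.7  -0.41] M [ 0.036 -1.099  0.062] gap 13.2 g 26.8144029378891 q6 -0.156
```

Request:
apply_moves([
  [[5, 0, 0, 0, 0, 0, 2], [5, 0, 0, 0, 0, 0, 2], [5, 0, 0, 0, 0, 0, 2], [5, 0, 0, 0, 0, 0, 1], [5, 0, 0, 0, 0, 0, 0.5]],
])

```text
time_s: 8.55
tool_pos: [0.5608, -0.0525, 0.0719]
eef_rot: [2.395, 2.031, 0.004]
wrist_force: [5.7, 0.7, 0.0]
finger_gap: 0.153
grasp_force: 26.8
```

```bash
python3 -c "
from h import *
st()"
```

```text
t 8.55 pos [ 0.5608 -0.0525  0.0719] yaw 80.59 F [5.72 0.71 0.04] M [-0.013 -1.042  0.065] gap 13.1 g 26.76521748304367 q6 -0.026
```

Request:
apply_moves([
  [[5, 0, 0, 0, 0, 0, 1], [5, 0, 0, 0, 0, 0, 1], [5, 0, 0, 0, 0, 0, 0.5]],
])

```text
time_s: 8.85
tool_pos: [0.5608, -0.0525, 0.0719]
eef_rot: [2.439, 1.978, 0.004]
wrist_force: [6.1, 0.8, -1.1]
finger_gap: 0.157
grasp_force: 26.8
```

```bash
python3 -c "
from h import *
st()"
```

```text
t 8.85 pos [ 0.5608 -0.0525  0.0719] yaw 78.09 F [ 6.13  0.78 -1.09] M [-0.007 -1.051  0.074] gap 13.4 g 26.757858395576477 q6 0.018
```

Request:
apply_moves([
  [[5, 0, 0, 0, 0, 0, 1], [5, 0, 0, 0, 0, 0, 1], [5, 0, 0, 0, 0, 0, 0.5]],
])

```text
time_s: 9.15
tool_pos: [0.5608, -0.0526, 0.0719]
eef_rot: [2.481, 1.924, 0.004]
wrist_force: [5.8, -0.2, -1.0]
finger_gap: 0.159
grasp_force: 26.7
```

```bash
python3 -c "
from h import *
st()"
```

```text
t 9.15 pos [ 0.5608 -0.0526  0.0719] yaw 75.59 F [ 5.8  -0.19 -1.01] M [ 0.058 -1.062  0.07 ] gap 13.6 g 26.74458146095276 q6 0.062
```

Request:
apply_moves([
  [[5, 0, 0, 0, 0, 0, 1], [5, 0, 0, 0, 0, 0, 1], [5, 0, 0, 0, 0, 0, 0.5]],
])

```text
time_s: 9.45
tool_pos: [0.5609, -0.0526, 0.0719]
eef_rot: [2.523, 1.87, 0.005]
wrist_force: [6.1, 0.8, -1.4]
finger_gap: 0.158
grasp_force: 26.7
```

```bash
python3 -c "
from h import *
st()"
```

```text
t 9.45 pos [ 0.5609 -0.0526  0.0719] yaw 73.09 F [ 6.13  0.78 -1.42] M [-0.05  -1.067  0.05 ] gap 13.5 g 26.730034947395325 q6 0.105
```

Request:
apply_moves([
  [[5, 0, 0, 0, 0, 0, 1], [5, 0, 0, 0, 0, 0, 1], [5, 0, 0, 0, 0, 0, 0.5]],
])

```text
time_s: 9.75
tool_pos: [0.5609, -0.0525, 0.0719]
eef_rot: [2.563, 1.814, 0.005]
wrist_force: [6.0, 0.6, -0.9]
finger_gap: 0.155
grasp_force: 26.7
```

```bash
python3 -c "
from h import *
st()"
```

```text
t 9.75 pos [ 0.5609 -0.0525  0.0719] yaw 70.59 F [ 6.    0.61 -0.9 ] M [ 0.02  -1.147  0.033] gap 13.2 g 26.715218424797058 q6 0.149
```

Request:
apply_moves([
  [[5, 0, 0, 0, 0, 0, 1], [5, 0, 0, 0, 0, 0, 1], [5, 0, 0, 0, 0, 0, 0.5]],
])

```text
time_s: 10.05
tool_pos: [0.561, -0.0526, 0.072]
eef_rot: [2.602, 1.758, 0.005]
wrist_force: [5.9, -1.0, -1.3]
finger_gap: 0.157
grasp_force: 26.7
```

```bash
python3 -c "
from h import *
st()"
```

```text
t 10.05 pos [ 0.561  -0.0526  0.072 ] yaw 68.09 F [ 5.88 -1.05 -1.3 ] M [-0.057 -1.172  0.062] gap 13.4 g 26.70030802488327 q6 0.192
```

Request:
apply_moves([
  [[5, 0, 0, 0, 0, 0, 1], [5, 0, 0, 0, 0, 0, 1], [5, 0, 0, 0, 0, 0, 0.5]],
])

```text
time_s: 10.35
tool_pos: [0.5609, -0.0526, 0.0719]
eef_rot: [2.64, 1.701, 0.005]
wrist_force: [6.6, 0.5, -2.2]
finger_gap: 0.16
grasp_force: 26.7
```

```bash
python3 -c "
from h import *
st()"
```

```text
t 10.35 pos [ 0.5609 -0.0526  0.0719] yaw 65.59 F [ 6.63  0.52 -2.19] M [-0.094 -1.146  0.069] gap 13.7 g 26.6855987906456 q6 0.236
```

Request:
apply_moves([
  [[5, 0, 0, 0, 0, 0, 1], [5, 0, 0, 0, 0, 0, 1], [5, 0, 0, 0, 0, 0, 0.5]],
])

```text
time_s: 10.65
tool_pos: [0.561, -0.0526, 0.0719]
eef_rot: [2.676, 1.643, 0.005]
wrist_force: [6.2, -0.3, -1.6]
finger_gap: 0.159
grasp_force: 26.7
```

```bash
python3 -c "
from h import *
st()"
```

```text
t 10.65 pos [ 0.561  -0.0526  0.0719] yaw 63.09 F [ 6.18 -0.27 -1.6 ] M [-0.043 -1.158  0.129] gap 13.6 g 26.671315133571625 q6 0.28
```

Mz is up from about 0.06 to 0.13, which may be the stop. Smaller step next.

Request:
apply_moves([
  [[5, 0, 0, 0, 0, 0, 0.7], [5, 0, 0, 0, 0, 0, 0]],
])

```text
time_s: 10.85
tool_pos: [0.561, -0.0526, 0.0719]
eef_rot: [2.686, 1.627, 0.005]
wrist_force: [6.0, -0.4, -2.1]
finger_gap: 0.161
grasp_force: 26.8
```

```bash
python3 -c "
from h import *
st()"
```

```text
t 10.85 pos [ 0.561  -0.0526  0.0719] yaw 62.4 F [ 5.95 -0.4  -2.14] M [-0.115 -1.152 -0.022] gap 13.8 g 26.761677861213684 q6 0.292
```

```bash
cat >> h.py <<'E'
def mz(n=5):
    v=[]
    for _ in range(n):
        cams.capture("top");v.append(float(arm.get_state()["torque"][2]))
    print("Mz",np.round(v,3),np.mean(v).round(3));st()
E
python3 -c "
from h import *
mz()"
```

```text
Mz [ 0.021 -0.023 -0.009 -0.022 -0.03 ] -0.013
t 11.1 pos [ 0.561  -0.0526  0.0719] yaw 62.4 F [ 6.88 -0.32 -1.11] M [-0.012 -1.173 -0.03 ] gap 12.9 g 26.76283210515976 q6 0.292
```

Request:
apply_moves([
  [[5, 0, 0, 0, 0, 0, 0.7], [5, 0, 0, 0, 0, 0, 0.7]],
])

```text
time_s: 11.3
tool_pos: [0.561, -0.0526, 0.0719]
eef_rot: [2.706, 1.594, 0.005]
wrist_force: [7.3, -0.6, -1.7]
finger_gap: 0.159
grasp_force: 26.7
```

```bash
python3 -c "
from h import *
st();mz(3)"
```

```text
t 11.3 pos [ 0.561  -0.0526  0.0719] yaw 60.99 F [ 7.25 -0.58 -1.66] M [-0.071 -1.18   0.11 ] gap 13.6 g 26.680850386619568 q6 0.316
Mz [ 0.053 -0.052 -0.028] -0.009
t 11.45 pos [ 0.561  -0.0526  0.0719] yaw 61.01 F [ 6.66  0.05 -1.29] M [-0.075 -1.174 -0.028] gap 13.6 g 26.762166023254395 q6 0.316
```

Request:
apply_moves([
  [[5, 0, 0, 0, 0, 0, 1], [5, 0, 0, 0, 0, 0, 1]],
])

```text
time_s: 11.65
tool_pos: [0.561, -0.0527, 0.0719]
eef_rot: [2.733, 1.546, 0.005]
wrist_force: [6.1, -0.1, -1.9]
finger_gap: 0.158
grasp_force: 26.7
```

```bash
python3 -c "
from h import *
st();mz(4)"
```

```text
t 11.65 pos [ 0.561  -0.0527  0.0719] yaw 58.98 F [ 6.09 -0.08 -1.87] M [-0.031 -1.215  0.074] gap 13.5 g 26.665006577968597 q6 0.351
Mz [-0.023 -0.099 -0.067 -0.083] -0.068
t 11.85 pos [ 0.561  -0.0526  0.0719] yaw 59.0 F [ 7.09  0.25 -1.46] M [-0.112 -1.248 -0.083] gap 13.8 g 26.77214205265045 q6 0.351
```

Request:
apply_moves([
  [[5, 0, 0, 0, 0, 0, 1], [5, 0, 0, 0, 0, 0, 1]],
])

```text
time_s: 12.05
tool_pos: [0.561, -0.0527, 0.0719]
eef_rot: [2.76, 1.498, 0.005]
wrist_force: [6.5, -0.5, -2.0]
finger_gap: 0.159
grasp_force: 26.7
```

```bash
python3 -c "
from h import *
st();mz(3)"
```

```text
t 12.05 pos [ 0.561  -0.0527  0.0719] yaw 56.98 F [ 6.48 -0.53 -1.97] M [-0.067 -1.182  0.093] gap 13.6 g 26.657835245132446 q6 0.386
Mz [ 0.026 -0.022 -0.05 ] -0.015
t 12.2 pos [ 0.5611 -0.0527  0.072 ] yaw 57.0 F [ 6.56  0.7  -1.79] M [-0.122 -1.187 -0.05 ] gap 13.3 g 26.7627614736557 q6 0.386
```

Request:
apply_moves([
  [[5, 0, 0, 0, 0, 0, 1], [5, 0, 0, 0, 0, 0, 1], [5, 0, 0, 0, 0, 0, 0.3]],
])

```text
time_s: 12.5
tool_pos: [0.5611, -0.0527, 0.0719]
eef_rot: [2.789, 1.443, 0.005]
wrist_force: [5.3, 0.6, -2.0]
finger_gap: 0.159
grasp_force: 26.6
```

```bash
python3 -c "
from h import *
st();mz(3)"
```

```text
t 12.5 pos [ 0.5611 -0.0527  0.0719] yaw 54.69 F [ 5.33  0.62 -1.95] M [-0.074 -1.272  0.035] gap 13.6 g 26.646098792552948 q6 0.426
Mz [ 0.015 -0.03   0.021] 0.002
t 12.65 pos [ 0.5611 -0.0527  0.072 ] yaw 54.71 F [ 6.8  -0.45 -1.42] M [-0.086 -1.209  0.021] gap 13.5 g 26.70815885066986 q6 0.426
```

Request:
apply_moves([
  [[5, 0, 0, 0, 0, 0, 1], [5, 0, 0, 0, 0, 0, 1], [5, 0, 0, 0, 0, 0, 0.3]],
])

```text
time_s: 12.95
tool_pos: [0.5611, -0.0527, 0.0719]
eef_rot: [2.818, 1.386, 0.005]
wrist_force: [6.9, -0.3, -1.9]
finger_gap: 0.159
grasp_force: 26.6
```

```bash
python3 -c "
from h import *
st();mz(3)"
```

```text
t 12.95 pos [ 0.5611 -0.0527  0.0719] yaw 52.4 F [ 6.92 -0.31 -1.91] M [-0.116 -1.314  0.06 ] gap 13.6 g 26.63207173347473 q6 0.466
Mz [0.068 0.038 0.039] 0.048
t 13.1 pos [ 0.5611 -0.0527  0.0719] yaw 52.41 F [ 7.04 -0.33 -1.53] M [-0.095 -1.252  0.039] gap 13.7 g 26.697185039520264 q6 0.466
```

Request:
apply_moves([
  [[5, 0, 0, 0, 0, 0, 0.6], [5, 0, 0, 0, 0, 0, 0.6]],
])

```text
time_s: 13.3
tool_pos: [0.5611, -0.0527, 0.0719]
eef_rot: [2.832, 1.357, 0.006]
wrist_force: [7.2, 0.1, -1.7]
finger_gap: 0.159
grasp_force: 26.6
```

```bash
python3 -c "
from h import *
st();mz(3)"
```

```text
t 13.3 pos [ 0.5611 -0.0527  0.0719] yaw 51.2 F [ 7.16  0.11 -1.7 ] M [-0.175 -1.214  0.077] gap 13.6 g 26.635641753673553 q6 0.487
Mz [ 0.02   0.005 -0.056] -0.011
t 13.45 pos [ 0.5611 -0.0527  0.0719] yaw 51.21 F [ 6.81 -0.28 -0.56] M [-0.142 -1.27  -0.056] gap 13.6 g 26.708675622940063 q6 0.487
```

Request:
apply_moves([
  [[5, 0, 0, 0, 0, 0, 1], [5, 0, 0, 0, 0, 0, 1], [5, 0, 0, 0, 0, 0, 0.3]],
])

```text
time_s: 13.75
tool_pos: [0.5611, -0.0527, 0.072]
eef_rot: [2.857, 1.302, 0.005]
wrist_force: [6.6, -0.1, -1.5]
finger_gap: 0.161
grasp_force: 27.0
```

```bash
python3 -c "
from h import *
st();mz(3)"
```

```text
t 13.75 pos [ 0.5611 -0.0527  0.072 ] yaw 48.99 F [ 6.62 -0.12 -1.47] M [-0.105 -1.206  0.443] gap 13.8 g 26.983987390995026 q6 0.526
Mz [0.499 0.45  0.442] 0.464
t 13.9 pos [ 0.5611 -0.0527  0.0719] yaw 49.01 F [ 6.93 -0.14 -1.19] M [-0.075 -1.152  0.442] gap 13.3 g 26.87871515750885 q6 0.526
```

Mz is now a steady 0.46 when static: that is the stop, and the dial is home. I turn back to about 1.5° short of the clip.

Request:
apply_moves([
  [[5, 0, 0, 0, 0, 0, -2], [5, 0, 0, 0, 0, 0, -5], [5, 0, 0, 0, 0, 0, -8], [5, 0, 0, 0, 0, 0, -8], [5, 0, 0, 0, 0, 0, -8], [5, 0, 0, 0, 0, 0, -8], [5, 0, 0, 0, 0, 0, -8], [5, 0, 0, 0, 0, 0, -8]],
])

```text
time_s: 14.7
tool_pos: [0.5605, -0.0525, 0.0719]
eef_rot: [1.929, 2.479, 0.003]
wrist_force: [4.6, 0.4, 0.5]
finger_gap: 0.159
grasp_force: 27.0
```

Request:
apply_moves([
  [[5, 0, 0, 0, 0, 0, -8], [5, 0, 0, 0, 0, 0, -8], [5, 0, 0, 0, 0, 0, -8], [5, 0, 0, 0, 0, 0, -8], [5, 0, 0, 0, 0, 0, -8], [5, 0, 0, 0, 0, 0, -5], [5, 0, 0, 0, 0, 0, -3], [5, 0, 0, 0, 0, 0, -2], [5, 0, 0, 0, 0, 0, 0], [5, 0, 0, 0, 0, 0, 0]],
])

```text
time_s: 15.7
tool_pos: [0.56, -0.0528, 0.0719]
eef_rot: [0.71, 3.06, 0.0]
wrist_force: [2.4, -0.5, 3.4]
finger_gap: 0.16
grasp_force: 27.2
```

```bash
python3 -c "
from h import *
st()"
```

```text
t 15.7 pos [ 0.56   -0.0528  0.0719] yaw 153.86 F [ 2.36 -0.52  3.44] M [-0.095 -0.484  0.052] gap 13.7 g 27.229720652103424 q6 -1.304
```

Request:
apply_moves([
  [[20, 0, 0, 0, 0, 0, 0], [40, 0, 0, 0, 0, 0, 0], [40, 0, 0, 0, 0, 0, 0], [40, 0, 0, -20, 0, 0, 0], [40, 0, 0, -30, 0, 0, 0], [40, 0, 0, -40, 0, 0, 0], [40, 0, 0, -20, 0, 0, 0], [85, 0, 0, 0, 0, 0, 0], [85, 0, 0, 0, 0, 0, 0]],
])

```text
time_s: 16.6
tool_pos: [0.5593, -0.0528, 0.1811]
eef_rot: [-0.71, -3.06, -0.0]
wrist_force: [-0.0, -0.2, -0.8]
finger_gap: 0.792
grasp_force: 0.0
```

```bash
python3 - <<'E'
from h import *
st();T,K=cam();im=cams.capture("wrist");cv2.imwrite("pics/w2.png",im);np.savez("w2.npz",T=T,K=K)
for t in ("dial_axis","pointer_tip","clip_tip","zero_mark","top_mark"):
    print(t,[(round(d["score"],2),np.round(d["centre"],4)) for d in finder.place_of("wrist",t)][:2])
q=np.array([.5600,-.0527])
# rectify the plane z=0.038 : 0.2 mm per px, +y left, +x up
def rect(zz,h=60):
    g=np.array([[pix([q[0]+(200-r)*.3e-3,q[1]-(c-200)*.3e-3,zz],T,K) for c in range(400)] for r in range(400)]).astype(np.float32)
    o=cv2.remap(im,g,None,cv2.INTER_CUBIC);cv2.circle(o,(200,200),2,(0,0,255),-1)
    return o
cv2.imwrite("pics/r2.png",np.hstack([rect(.035),rect(.045)]))
E
```

```text
t 16.6 pos [ 0.5593 -0.0528  0.1811] yaw 153.87 F [-0.01 -0.22 -0.8 ] M [-0.023  0.022  0.001] gap 67.7 g 0.0 q6 -1.304
dial_axis [(0.9, array([ 0.5606, -0.0553,  0.0707])), (0.18, array([ 0.5604, -0.088 ,  0.0404]))]
pointer_tip [(0.87, array([ 0.5935, -0.0691,  0.0394])), (0.49, array([ 0.5639, -0.0575,  0.0277]))]
clip_tip [(0.52, array([ 0.5862, -0.0664,  0.0356]))]
zero_mark [(0.72, array([ 0.5668, -0.0181,  0.0382])), (0.26, array([ 0.5626, -0.0892,  0.0407]))]
top_mark [(0.93, array([0.4401, 0.0437, 0.0403])), (0.79, array([ 0.5634, -0.0901,  0.0405]))]
```

View pics/r2.png

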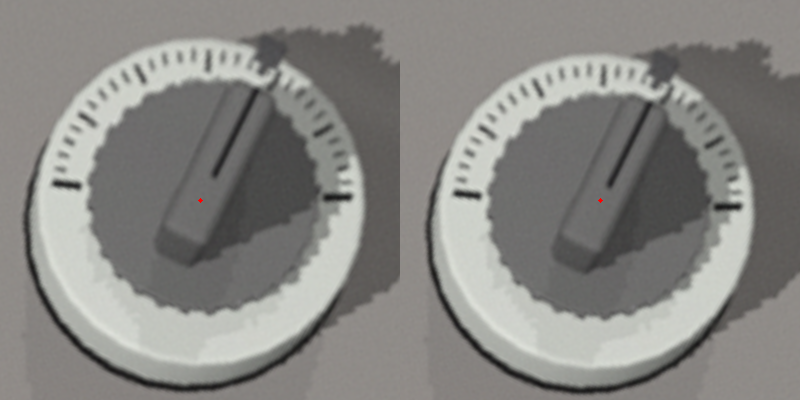

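The dial points close to the clip (270,48 in the left rectification). One finer polar look gives the residual.

```bash
python3 - <<'E'
from h import *
z=np.load("w2.npz");T,K=z["T"],z["K"];im=cv2.imread("pics/w2.png");q=np.array([.5600,-.0527])+[0,-.0004]
A=np.radians(np.linspace(-5,-45,800))
def strip(zz,r1,r0,n):
    m=np.array([[pix([q[0]+r*np.cos(a),q[1]+r*np.sin(a),zz],T,K) for a in A] for r in np.linspace(r1,r0,n)]).astype(np.float32)
    return cv2.remap(im,m,None,cv2.INTER_CUBIC)
S=[strip(.036,.058,.036,170),strip(.045,.037,.022,130),strip(.072,.022,.004,130)]
o=np.vstack(S)
for d in range(-44,-5,2):
    u=int((-5-d)/40*800);cv2.line(o,(u,0),(u,8),(0,0,255),1);cv2.putText(o,str(-d),(u+2,10),0,.35,(0,0,255))
cv2.imwrite("pics/p2.png",o)
E
```

```text
(no output)
```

View pics/p2.png

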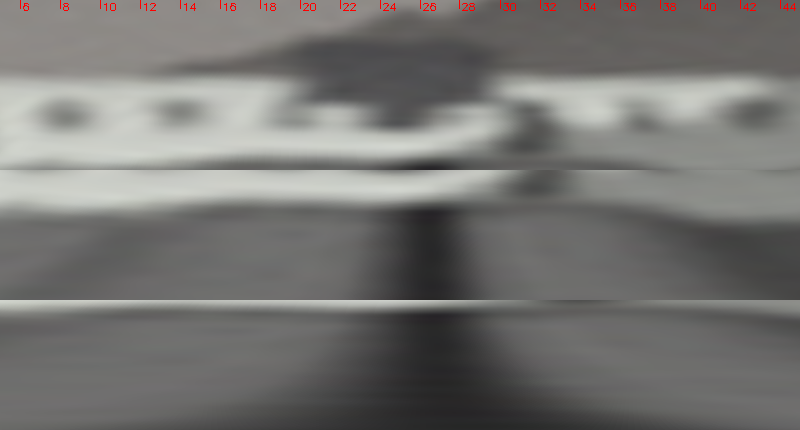

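Pointer is at -26.6° (column 432) and the clip at -25.0° (column 399), so it is 1.6° short. I re-grip, nudge it 1.6° counter-clockwise and release.

Request:
apply_moves([
  [[40, -0.5, 0.3, 20, 0, 0, 0], [40, 0, 0, 30, 0, 0, 0], [40, 0, 0, 30, 0, 0, 0], [40, 0, 0, 15, 0, 0, 0], [40, 0, 0, 15, 0, 0, 0], [25, 0, 0, 0, 0, 0, 0], [18, 0, 0, 0, 0, 0, 0], [10, 0, 0, 0, 0, 0, 0], [5, 0, 0, 0, 0, 0, 0], [5, 0, 0, 0, 0, 0, 0], [5, 0, 0, 0, 0, 0, 0]],
])

```text
time_s: 18.0
tool_pos: [0.5611, -0.0532, 0.0728]
eef_rot: [0.71, 3.058, -0.0]
wrist_force: [-1.0, -1.2, 2.2]
finger_gap: 0.159
grasp_force: 28.7
```

Request:
apply_moves([
  [[5, 0, 0, 0, 0, 0, -0.8], [5, 0, 0, 0, 0, 0, -0.8], [5, 0, 0, 0, 0, 0, 0], [5, 0, 0, 0, 0, 0, 0], [5, 0, 0, 0, 0, 0, 0]],
])

```text
time_s: 18.5
tool_pos: [0.5611, -0.0532, 0.0727]
eef_rot: [0.666, 3.068, -0.001]
wrist_force: [-1.1, -1.8, 5.8]
finger_gap: 0.155
grasp_force: 29.1
```

Request:
apply_moves([
  [[20, 0, 0, 0, 0, 0, 0], [40, 0, 0, 0, 0, 0, 0], [40, 0, 0, 0, 0, 0, 0], [40, 0, 0, -20, 0, 0, 0], [40, 0, 0, -30, 0, 0, 0], [40, 0, 0, -40, 0, 0, 0], [40, 0, 0, -20, 0, 0, 0], [85, 0, 0, 0, 0, 0, 0], [85, 0, 0, 0, 0, 0, 0], [85, 0, 0, 0, 0, 0, 0]],
])

```text
time_s: 19.5
tool_pos: [0.5591, -0.0526, 0.1793]
eef_rot: [-0.667, -3.066, -0.0]
wrist_force: [1.2, -0.3, -0.2]
finger_gap: 0.951
grasp_force: 0.0
```

```bash
python3 - <<'E'
from h import *
st();T,K=cam();im=cams.capture("wrist");q=np.array([.5600,-.0531])
A=np.radians(np.linspace(-5,-45,800))
def strip(zz,r1,r0,n):
    m=np.array([[pix([q[0]+r*np.cos(a),q[1]+r*np.sin(a),zz],T,K) for a in A] for r in np.linspace(r1,r0,n)]).astype(np.float32)
    return cv2.remap(im,m,None,cv2.INTER_CUBIC)
cv2.imwrite("pics/p3.png",np.vstack([strip(.036,.058,.036,170),strip(.045,.037,.022,130),strip(.072,.022,.004,130)]))
E
```

```text
t 19.5 pos [ 0.5591 -0.0526  0.1793] yaw 155.47 F [ 1.2  -0.3  -0.18] M [-0.011  0.014  0.005] gap 81.2 g 0.0 q6 -1.332
```

View pics/p3.png

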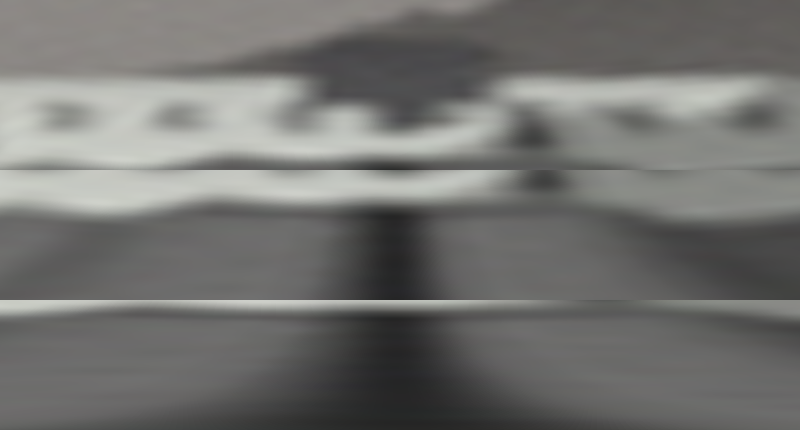

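The pointer line is at column ~393 and the clip at ~400, about 0.3° apart. The dial is free and the gripper clear, so I hand in.

```bash
python3 -c "
from cell import job
print(job.sign_off())"
```

```text
the job is handed in; nothing more can be done
None
```

I turned the dial clockwise to the end stop, then back to about 0.3° from the clip (about 19 min), released it and handed in at 19.5 s; the stop moment read 0.44–0.50 N m at the wrist, more than the 0.15 needed and close to the 0.5 at which it gives way, and I did not check the stop afterwards.

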